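Pull the bayonet filters of the bench dust extraction

ROBOT

A 7-joint arm with a two-finger parallel gripper is mounted at the origin on the work surface. World frame = base frame: x ahead of the robot, y to its left, z up, the work surface at z = 0. Lengths are in mm, angles in rad, forces in N, time in s.
With the tool pointing down it reaches from about 400 to 875 mm from the base axis. Payload 19.3 kg.
Tool frame: the origin (TCP) lies between the finger pads; the fingertips stand 14 mm ahead of it and the grasp point (between the pads) lies 5 mm behind it; z points along the fingers, y is the line along which they close (so a half turn about z gives the same grasp; the last joint's range is limited). The gripper opens to 85 mm and grips with 20 to 120 N. Pads are 22 mm wide; open, the fingers measure 114 mm over their backs; the gripper's body (76 mm by 85 mm) begins 54 mm behind the grasp point. The pads swing forward as they close: fully open they stand 13 mm farther back than shut.
Start: joints at [-0.07, 0.521, -0.036, 1.599, 0.021, 1.021, -0.113], TCP at [624.992, -0.025, 245.291] pointing down, gripper open.
Joint ranges: [-2.91, 2.91], [-0.3, 2.13], [-1.5, 1.42], [0.17, 2.43], [-1.26, 4.41], [0.16, 1.93], [-2.52, 2.52]. Speed limits (rad/s): [1.89, 1.89, 2.39, 2.39, 3.01, 3.01, 3.01].

INTERFACE

Orientations are given as [roll, pitch, yaw] about the fixed x, y, z axes, in that order (R = Rz(yaw) Ry(pitch) Rx(roll)).
In Python, from cell import bot gives the robot as it stands.
- The arm moves only by the tool send_rows, never from a script. Its argument "commands" is one flat list of numbers, 5 for each row, row after row: the shift along the world's x, y, z in cm, then the turn about the world's z in rad, then the closure, from 0 (fully open) to 1 (shut). In form: [x, y, z, twist, grip, x, y, z, twist, grip, ...]. A call has exactly 8 rows; each row is the pose to reach, as a shift and turn from the pose commanded when the call began; what a row does not reach only later rows make up. A row lasts 1/8 s, in which the tool goes at most 62.5 mm and 10.7 degrees, less where a joint would pass 70% of its speed; a pose out of reach is approached as far as the arm can. A call with a gripper value outside its range is refused whole. The fingers move at their own pace and stop on an object; the grip force is fixed at half the most. Time passes only in rows, so rows that repeat a pose let the fingers close, or fill a call up. It gives the time, the measured TCP pose, the force, the opening and the grip force at its end, in the units of the state.
- bot.state(): the state, without advancing time (a new reading comes with each control period).
- bot.grab_frame(name): name is "scene" or "side" or "wrist"; returns a dict with "image" (400x640x3 uint8, red, green, blue), "fov_y" (degrees; the focal length in pixels is half the picture's height over the tangent of half this angle, whatever the lens; pixels are square), "cx", "cy" (the principal point, pixels), "rvec" (rotation vector, rad) and "tvec" (3), from world to camera coordinates, as OpenCV has them. Camera axes: x right, y down, z forward; pixel columns grow to the right and rows downward; lengths in mm; the calibration is good to about 2 mm. A picture is of the moment at which its call begins. There is no depth.
- bot.finish_job(): hands the job in; it is judged then, once.
The state is a dict: "t": time; "joint_pos": joint angles; "dq": joint speeds; "tau": joint torques, N m; "tool_pos": TCP position; "ee_rot": TCP orientation; "wrist_force": force on the tool from outside, world axes, zero at the start; "ft_torque": the same for the moment, N m; "grip_width": opening from 0.0 (shut) to 1.0 (fully open); "gripper_force": force on a finger pad.
Only numpy, scipy, OpenCV 4.12 (cv2) and the standard library are available. Lean on these libraries where they do the work, as an engineer would, in place of code of your own. Each camera call takes 0.05 s, during which the arm holds its last target. There are 200 camera calls.

TASK

The filters of the bench dust extraction are due for cleaning. Throw the isolator lever fully over to off before any filter comes out, and leave it off. Put every wooden offcut, on the filter box or in the tray, into the blue scrap bin, and twist each filter anticlockwise out of its clips without forcing it, lift it out and stand it upright in the steel tray; leave everything else on the bench where it is.

Things in the scene. Friction and masses are not known exactly. Their poses are not given: they have to be found in the camera images.
- filter_box: Fixed teal sheet-metal filter box of the bench dust extraction, 192 x 366 mm, with an aluminium deck 90 mm above the table and a thin lip round it that stands 10 mm above the deck. Origin: centre of the footprint on the table; its x axis points to the rear, away from the robot (yaw within 0.2 rad of world x), y along the row of three round sockets (50 mm holes, 120 mm apart).
- socket1 (a point): Centre of socket 1 at deck height (y = -120 mm in the filter box frame); a socket may be empty. Two yellow clips on its +x and -x sides (box frame), 38 to 51 mm from the centre; each has a tab, top 11 mm above the deck, reaching in to 33 mm from the centre. The tabs hold the filter's ears down until it has been turned 0.9 rad.
- socket2 (a point): Centre of socket 2 at deck height (y = 0), like socket 1. A locked filter has its ears under both tabs (2 mm of play) with stops on their clockwise side. Turned anticlockwise, seen from above, its ears come clear after about 0.9 rad; 1.2 to 1.6 rad is well clear. There is no stop at the open end and hardly any friction.
- socket3 (a point): Centre of socket 3 at deck height (y = 120 mm), like sockets 1 and 2. Once turned free, a filter lifts straight up; its cylinder is 40 mm deep in the hole, with 2 mm of play all round.
- filter1: Bayonet filter 1 (may be absent), 180 g, 77 mm tall: white cylinder 46 mm wide, 40 high; black flange 58 wide, 5 thick, with two opposite ears 14 mm wide reaching 42 mm from the axis; orange grip bar 50 long, 14 thick, 32 high on top. Origin: centre of its underside; z up; x along ears and bar. Starts locked in socket 1: flange on the deck, x along the box's x within 0.06 rad.
- filter2: Bayonet filter 2 (may be absent), 180 g, 77 mm tall: white cylinder 46 mm wide, 40 high; black flange 58 wide, 5 thick, with two opposite ears 14 mm wide reaching 42 mm from the axis; orange grip bar 50 long, 14 thick, 32 high on top. Origin: centre of its underside; z up; x along ears and bar. Starts locked in socket 2: flange on the deck, x along the box's x within 0.06 rad.
- filter3: Bayonet filter 3 (may be absent), 180 g, 77 mm tall: white cylinder 46 mm wide, 40 high; black flange 58 wide, 5 thick, with two opposite ears 14 mm wide reaching 42 mm from the axis; orange grip bar 50 long, 14 thick, 32 high on top. Origin: centre of its underside; z up; x along ears and bar. Starts locked in socket 3: flange on the deck, x along the box's x within 0.06 rad.
- isolator (a joint): Isolator lever angle, rad: 0 = on (leaning fully to the red patch), 1.2 = off (fully over to the green patch). It is weighted and falls over-centre to the nearer end; moving it takes under 1 N at the tip.
- isolator_tip (a point): Centre of the isolator lever's red cross-bar grip, a round bar 18 mm thick and 44 mm long, along the base's y axis, 70 mm from the hinge. About 103 mm above the table at either end of the swing, 115 mm in mid swing.
- isolator_base: Fixed grey isolator housing, 100 x 60 x 35 mm, cheeks to 60 mm high. Origin: centre of the underside. The lever's hinge axis runs along the base's y, 45 mm above the table over the origin; the lever leans to the base's -x when on and swings to its +x (green patch) to switch off.
- tray: Fixed low steel tray, outside 280 x 130 x 14 mm, wall and floor 4 mm. Origin: centre of the underside; x along the 280 mm side.
- scrap_bin: Fixed open blue plastic bin for scrap, outside 240 x 150 x 65 mm, wall and floor 4 mm. Origin: centre of the underside; x along the 240 mm side.
- offcut1: Wooden offcut 1 (may be absent), a block 60 x 36 x 40 mm (x, y, z), 55 g. Origin: centre of its underside. At the start it lies on the filter box deck, between sockets 1 and 2.
- offcut2: Wooden offcut 2 (may be absent), a block 60 x 36 x 40 mm (x, y, z), 55 g. Origin: centre of its underside. At the start it lies on the filter box deck, between sockets 2 and 3.
- offcut3: Wooden offcut 3 (may be absent), a block 60 x 36 x 40 mm (x, y, z), 55 g. Origin: centre of its underside. At the start it lies in the tray.
- mallet: Bystander: mallet with a white head 60 mm thick, 270 mm long, lying on the right.
- screwdriver: Bystander: red-handled screwdriver, 200 mm, lying near the robot.
- tape_roll: Bystander: yellow roll, 64 mm across and 24 mm high, near the robot.
- oil_bottle: Bystander: green bottle, 52 mm across and 130 mm tall, on the right.
- mug: Bystander: white mug, 76 mm across and 85 mm tall, on the left.
- wrench: Bystander: steel wrench, 180 mm, lying near the robot on the right.
Mind the look-alikes: they are no part of the job. Leave any yellow look-alike of the filter3 alone. What is shaped like the filter1 but purple is not meant.

How it is judged (in metres and radians):
On the way:
1. the isolator is thrown fully off, every filter still in its socket (value of joint isolator above 1.1 rad and z of each of filter1, filter2, filter3 in the frame of filter_box below 0.065 m), for 0.2 s.
At the end, for the whole second after the job is handed in: The isolator reads above 1.1 rad; every filter present stands upright (within 0.15 rad) and at rest on the tray floor (origin within 115 mm of its centre lengthways, 43 mm across, and below 12 mm above its underside); every offcut present lies at rest inside the scrap bin (origin below the rim) (value of joint isolator above 1.1 rad and x of filter1 in the frame of tray between -0.115 and 0.115 m and y of filter1 in the frame of tray between -0.043 and 0.043 m and z of each of filter1, filter2, filter3 in the frame of tray below 0.012 m and angle between each of filter1, filter2, filter3's own z axis and vertical below 0.15 rad and linear speed of each of filter1, filter2, filter3, offcut1, offcut2, offcut3 below 0.02 m/s and x of filter2 in the frame of tray between -0.115 and 0.115 m and y of filter2 in the frame of tray between -0.043 and 0.043 m and x of filter3 in the frame of tray between -0.115 and 0.115 m and y of filter3 in the frame of tray between -0.043 and 0.043 m and x of offcut1 in the frame of scrap_bin between -0.12 and 0.12 m and y of offcut1 in the frame of scrap_bin between -0.075 and 0.075 m and z of each of offcut1, offcut2, offcut3 in the frame of scrap_bin below 0.065 m and x of offcut2 in the frame of scrap_bin between -0.12 and 0.12 m and y of offcut2 in the frame of scrap_bin between -0.075 and 0.075 m and x of offcut3 in the frame of scrap_bin between -0.12 and 0.12 m and y of offcut3 in the frame of scrap_bin between -0.075 and 0.075 m); the robot touches nothing.
It fails at once if a filter was lifted out of its socket while the isolator was still on (value of joint isolator below 0.9 rad and z of any of filter1, filter2, filter3 in the frame of filter_box above 0.08 m).
It fails at once if a filter was forced against its clips (contact force between any of filter1, filter2, filter3 and filter_box above 70 N).
It fails at once if a bystander was disturbed (moved more than 50 mm) (distance of any of mallet, screwdriver, tape_roll, oil_bottle, mug, wrench from where it was at the start of the episode above 0.05 m).
Of filter1, filter2, filter3 only 2 to 3 are there at a start; the rules pass over those that are not, and their reading is None.
Of offcut1, offcut2, offcut3 only 2 to 3 are there at a start; the rules pass over those that are not, and their reading is None.
At some moment in a run one of offcut1, offcut2, offcut3 may be knocked a few centimetres aside while the robot is not near it.
It also fails if it takes over 210 s, if anything falls off the work surface, if the arm or the gripper's body presses on something with over 40 N, if the wrist force passes 120 N, or if a joint passes its speed limit or range.

## Working session

There is one attempt and no reset: what is moved stays moved. The work goes in short steps, Python scripts to look and compute and a tool call to move; the robot and the scene stay as the last step left them, time stands still between calls to the robot, and variables do not carry over. Pictures are saved under pics/ and viewed, at most 14 in all, crops included, and the job is handed in when it is done.

Besides the shell and the picture viewer there is one more tool, called as name(argument=value, ...) on one line, values as JSON. send_rows: Moves the arm, as the interface text tells. Its arguments: {"type":"object","properties":{"commands":{"type":"array"}},"required":["commands"]}

```bash
mkdir -p pics
cat > h.py <<'E'
import numpy as np, cv2, pickle
from cell import bot
def grab(n):
    f=bot.grab_frame(n); return f
def K(f):
    h=f["image"].shape[0]; F=h/2/np.tan(np.radians(f["fov_y"])/2)
    return np.array([[F,0,f["cx"]],[0,F,f["cy"]],[0,0,1.]])
def ray(f,u,v,z):
    R=cv2.Rodrigues(np.array(f["rvec"],float))[0]; t=np.array(f["tvec"],float).ravel()
    d=R.T@np.linalg.inv(K(f))@np.array([u,v,1.]); c=-R.T@t
    return (c+d*(z-c[2])/d[2])[:2].round(1)
def proj(f,P):
    return cv2.projectPoints(np.array(P,float).reshape(-1,3),np.array(f["rvec"],float),np.array(f["tvec"],float),K(f),None)[0].reshape(-1,2).round(1)
def save(f,name,crop=None,s=1):
    im=f["image"][:,:,::-1]
    if crop: im=im[crop[1]:crop[3],crop[0]:crop[2]]
    cv2.imwrite("pics/"+name,cv2.resize(im,None,fx=s,fy=s,interpolation=cv2.INTER_CUBIC))
def blobs(f,lo,hi,amin=60):
    m=cv2.inRange(cv2.cvtColor(f["image"],cv2.COLOR_RGB2HSV),np.array(lo),np.array(hi))
    n,l,s,c=cv2.connectedComponentsWithStats(m)
    return [(s[i,4],c[i].round(1),s[i,:4],l==i) for i in range(1,n) if s[i,4]>=amin]
E
python3 - <<'E'
from h import *
for n in ("scene","side","wrist"):
    f=grab(n); save(f,n+"0.png",s=1.25); pickle.dump(f,open(n+".pkl","wb"))
    R=cv2.Rodrigues(np.array(f["rvec"],float))[0]; print(n,f["fov_y"],(-R.T@np.array(f["tvec"]).ravel()).round(),R[2].round(2))
print(bot.state())
E
```

```text
scene 44.026465224105024 [1277.  -34. 1163.] [-0.58 -0.02 -0.82]
side 42.54172324626935 [-142.  888. 1375.] [ 0.38 -0.55 -0.74]
wrist 59.08696472830633 [625.  82. 374.] [-0.   -0.32 -0.95]
{'t': 0.15, 'joint_pos': array([-0.07020591,  0.5218741 , -0.03631478,  1.59985148,  0.02115972,
        1.02112418, -0.1128127 ]), 'dq': array([ 0.00156627, -0.00282702, -0.00083964, -0.0007423 , -0.00045113,
       -0.00086677, -0.00104109]), 'tau': array([ 4.00798544e-04, -9.27376485e+01,  1.98035471e+00, -3.70049715e+01,
        1.79930578e-02,  6.46477114e-03, -1.41420460e-05]), 'tool_pos': array([ 6.24760499e+02, -2.17476451e-02,  2.44869106e+02]), 'ee_rot': array([-3.14071904e+00,  3.12031254e-05,  1.57074474e+00]), 'wrist_force': array([-1.48415876,  0.02416559,  0.03184179]), 'ft_torque': array([ 0.00525889, -0.02972834, -0.00558247]), 'gripper_force': 0.0, 'grip_width': 1.0037952694756747}
```

View pics/scene0.png

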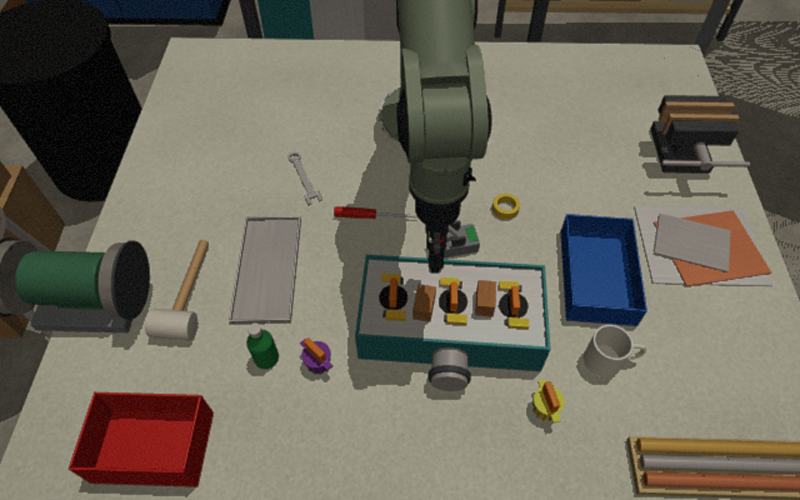

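View pics/side0.png

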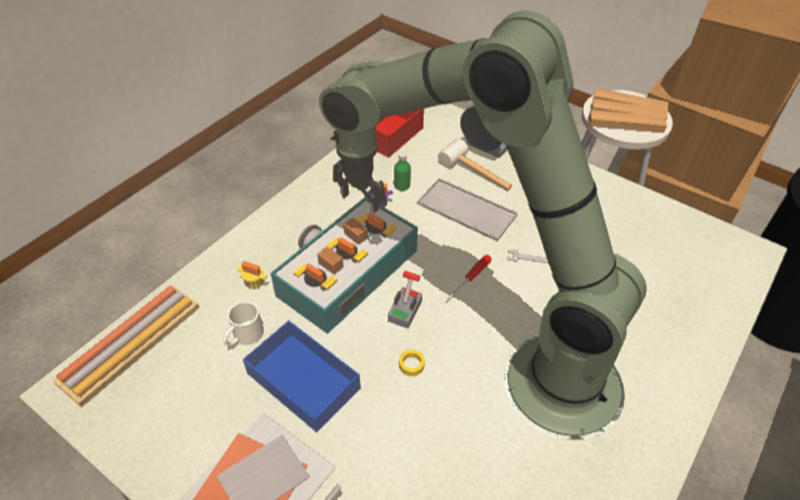

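Scene: three orange-bar filters in the box at (393,293), (453,295), (515,300). Two offcuts at (425,302) and (486,297). The lever is partly hidden at (460,238), the tray at (266,270) is empty, and the blue bin is at (602,268). Purple (315,355) and yellow-flanged (548,400) look-alikes stand outside the box, so the ones in the sockets are meant. I'll confirm in enlarged crops.

Run:
```python
from h import *
f=pickle.load(open("scene.pkl","rb")); save(f,"scene1.png",(280,170,445,300),4.6)
g=pickle.load(open("side.pkl","rb")); save(g,"side1.png",(210,150,350,270),5)
for n,lo,hi in (("orange",(4,150,120),(14,255,255)),("yellow",(20,150,100),(32,255,255)),("blue",(105,120,40),(125,255,255)),("red",(0,180,80),(3,255,255)),("teal",(85,80,20),(100,255,255)),("green",(50,100,60),(80,255,255))):
  for q,ff in (("scene",f),("side",g)):
    print(n,q,[(int(b[0]),b[1].tolist(),b[2].tolist()) for b in blobs(ff,lo,hi,25)])
# tray, bin corners coarse: (scene px, z)
for n,z,pts in (("tray",14,[(247,218),(300,218),(232,321),(290,321)]),("bin",65,[(567,216),(633,219),(572,317),(643,313)])):
  P=np.array([ray(f,u/1.25,v/1.25,z) for u,v in pts]); print(n,P.tolist(),P.mean(0))
for n,z,pts in (("tray",14,[(441,181),(516,213),(495,238),(417,206)]),("bin",65,[(290,322),(359,375),(318,414),(245,366)])):
  P=np.array([ray(g,u/1.25,v/1.25,z) for u,v in pts]); print(n,P.tolist(),P.mean(0))
```

```text
orange scene [(1573, [580.8, 202.8], [539, 169, 77, 59]), (236, [388.7, 235.0], [382, 225, 14, 20]), (81, [362.9, 234.2], [361, 226, 5, 17]), (70, [344.0, 235.3], [340, 229, 8, 20]), (80, [412.3, 237.3], [410, 229, 6, 17]), (94, [251.0, 277.8], [243, 271, 16, 15]), (38, [440.7, 315.5], [436, 306, 12, 20]), (960, [578.3, 383.7], [518, 378, 122, 12])]
orange side [(95, [300.1, 176.7], [294, 171, 13, 12]), (104, [276.7, 196.6], [270, 191, 14, 13]), (94, [200.0, 214.2], [194, 209, 13, 11]), (106, [251.3, 217.9], [245, 212, 14, 13]), (591, [89.4, 269.0], [46, 230, 93, 75]), (45, [200.5, 359.2], [192, 353, 18, 14]), (376, [170.8, 388.4], [156, 366, 30, 34])]
yellow scene [(140, [404.8, 162.7], [395, 155, 21, 17]), (66, [311.5, 221.2], [305, 219, 15, 6]), (77, [358.7, 224.6], [352, 222, 16, 7]), (72, [405.9, 227.4], [400, 225, 15, 6]), (95, [316.2, 250.8], [309, 248, 16, 7]), (104, [365.0, 254.3], [358, 251, 15, 8]), (114, [414.4, 257.6], [407, 254, 16, 8]), (304, [437.7, 321.6], [427, 304, 24, 34]), (281, [543.5, 355.7], [513, 351, 66, 11]), (107, [594.4, 357.3], [579, 353, 32, 10]), (32, 
[... 938 characters left out ...]
 92])]
teal side [(28, [249.4, 192.3], [238, 183, 24, 20]), (191, [271.7, 224.7], [218, 192, 104, 57])]
green scene [(72, [376.7, 186.8], [373, 181, 9, 12]), (1745, [46.0, 216.9], [13, 201, 70, 35]), (194, [209.1, 274.3], [198, 264, 20, 18])]
green side [(191, [321.9, 139.2], [316, 129, 12, 23]), (47, [319.4, 250.7], [314, 248, 12, 7])]
tray [[384.5, -433.4], [381.4, -307.9], [659.8, -416.9], [656.5, -294.5]] [ 520.55  -363.175]
bin [[400.5, 306.4], [405.4, 453.0], [659.8, 284.2], [646.8, 428.4]] [528.125 368.   ]
tray [[637.9, -411.7], [377.5, -429.1], [375.6, -302.2], [633.3, -274.3]] [ 506.075 -354.325]
bin [[618.2, 293.6], [387.1, 308.9], [398.2, 440.2], [616.6, 448.9]] [505.025 372.9  ]
```

View pics/scene1.png

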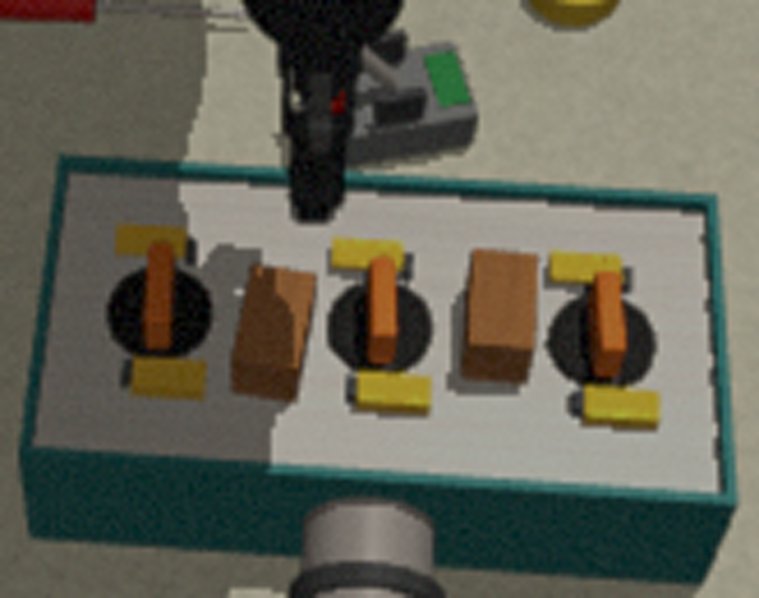

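View pics/side1.png

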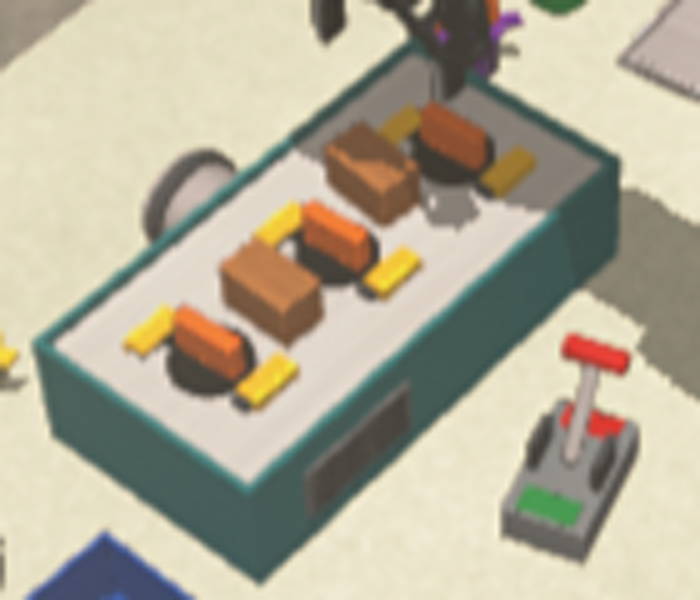

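The crops confirm it: three orange-bar filters with black flanges sit between the yellow clips. There are two wooden blocks between them, and nothing in the tray, so offcut3 is absent. The lever leans to the red patch, with its tip at side crop (597,352).

```bash
cat > m.py <<'E'
from h import *
f=pickle.load(open("scene.pkl","rb"));g=pickle.load(open("side.pkl","rb"))
S=lambda u,v,z:ray(f,u/4.6+280,v/4.6+170,z)
D=lambda u,v,z:ray(g,u/5+210,v/5+150,z)
a=np.array([S(*p,100) for p in [(60,155),(715,195),(735,495),(20,450)]]);b=np.array([D(*p,100) for p in [(618,158),(250,487),(38,343),(415,45)]])
for P in(a,b):
    print("box",P.mean(0),[np.arctan2(*(-(q-p)*[1,-1])[[0,1]]).round(3) if 0 else (q-p).round() .tolist() for p,q in zip(P,np.roll(P,-1,0))])
for n,ff,prs in (("sc",f,[((311.5,221.2),(316.2,250.8)),((358.7,224.6),(365,254.3)),((405.9,227.4),(414.4,257.6))]),("sd",g,[((311.3,183.9),(290,174.6)),((287.8,203.9),(265.9,194.6)),((262.7,225.8),(239.9,216))])):
    for p,q in prs:
        A,B=ray(ff,*p,98),ray(ff,*q,98); print(n,"socket",(A+B)/2,"yaw",np.arctan2(*(B-A)[::-1]).round(3),np.linalg.norm(B-A).round())
for n,T,pts,z in (("o1",S,[(258,268),(316,272),(300,362),(237,350)],130),("o2",S,[(472,250),(537,255),(530,350),(464,345)],130),("o1",D,[(365,122),(418,175),(385,190),(325,148)],130),("o2",D,[(258,240),(322,290),(285,310),(222,265)],130)):
    P=np.array([T(*p,z) for p in pts]);print(n,P.mean(0),(P[[2,3]].mean(0)-P[[0,1]].mean(0)).round(), (P[1]-P[0]).round(),(P[2]-P[1]).round())
for n,T,pts,z in(("bar1",D,[(432,103),(492,145)],127),("bar2",D,[(308,205),(370,245)],127),("bar3",D,[(182,312),(243,350)],127)):
    P=np.array([T(*p,z) for p in pts]);print(n,P.mean(0),(P[1]-P[0]).round())
print("tip",D(597,352,107),D(568,345,105),D(627,358,105),"green",D(550,505,35),ray(f,376.7,186.8,35),"red",D(595,420,35))
print("bodyfar corners",[D(*p,35) for p in((503,510),(583,540),(637,432),(557,405))])
E
python3 m.py
```

```text
box [644.15  43.75] [[18.0, 369.0], [185.0, -9.0], [-16.0, -369.0], [-187.0, 9.0]]
box [637.225  45.925] [[19.0, 364.0], [184.0, -6.0], [-22.0, -362.0], [-181.0, 4.0]]
sc socket [636.75 -78.15] yaw 0.174 87.0
sc socket [643.6  41.8] yaw 0.165 87.0
sc socket [649.2  161.25] yaw 0.169 87.0
sd socket [635.55 -75.8 ] yaw 0.102 87.0
sd socket [642.1  45.1] yaw 0.136 86.0
sd socket [648.1 166.1] yaw 0.151 86.0
o1 [660.55 -12.2 ] [53. -9.] [ 2. 31.] [55. -8.]
o2 [649.425 105.475] [59. -7.] [ 2. 35.] [59. -7.]
o1 [651.7   -10.375] [ 8. 30.] [-60.  17.] [ 9. 24.]
o2 [637.9 110.1] [ 6. 29.] [-61.   8.] [ 8. 27.]
bar1 [625.95 -74.2 ] [-57.   7.]
bar2 [633.55  47.85] [-55.   3.]
bar3 [639.7 165.7] [-52.   1.]
tip [444.1  20.5] [463.3  25.6] [426.7  11.7] green [427.3  92.8] [432.7  91.6] red [444.5  19.4]
bodyfar corners [array([449.2, 114. ]), array([394.3, 102.4]), array([416.5,  11. ]), array([472.1,  24.2])]
```

send_rows(commands=[-6,-1,0,0,1,-12,-2,0,0,1,-17.2,-2.5,0,0,1,-17.2,-2.5,0,0,1,-17.2,-2.5,-6,0,1,-17.2,-2.5,-12,0,1,-17.2,-2.5,-13.9,0,1,-17.2,-2.5,-13.9,0,1])

```text
t: 1.15
tool_pos: [452.8, -24.9, 105.1]
ee_rot: [-3.139, 0.0, 1.571]
wrist_force: [0.3, -0.0, 0.6]
grip_width: -0.0
gripper_force: 0.0
```

send_rows(commands=[-0.3,2,0,0,1,-0.6,4,0,0,1,-1,6,0,0,1,-1.4,8,0,0,1,-1.8,10,0,0,1,-1.9,10.5,0,0,1,-1.9,10.5,6,0,1,-1.9,10.5,12,0,0.3])

```text
t: 2.15
tool_pos: [434.3, 80.0, 229.1]
ee_rot: [3.141, -0.0, 1.571]
wrist_force: [0.4, 0.1, 0.8]
grip_width: 0.198
gripper_force: 0.0
```

Run:
```python
from h import *
g=grab("side"); save(g,"side2.png",(210,150,350,270),4); print(bot.state()["wrist_force"],bot.state()["tool_pos"],blobs(g,(0,180,80),(3,255,255),20)[-1][1])
```

```text
[ 4.52917694  0.22709786 10.78932046] [436.66617087  80.61562591 235.97911095] [319.4 238.3]
```

View pics/side2.png

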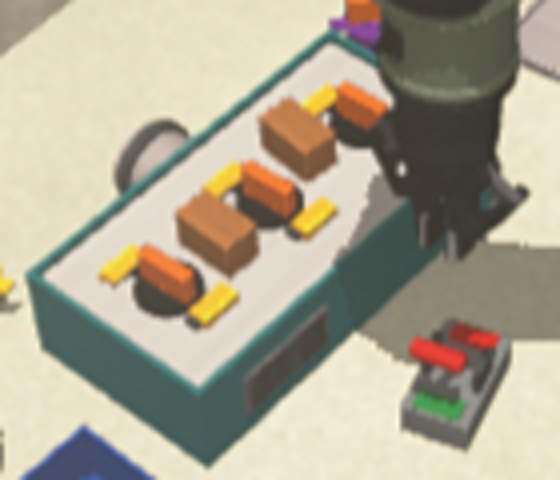

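The picture shows the bar at crop (438,354), leaning over the green patch, so the lever is off. Next I go above offcut 2 and look with the wrist camera.

send_rows(commands=[5,0.5,0.4,-0.18,0.3,10,1,0.4,-0.36,0.3,15,2,0.4,-0.54,0.3,21.1,2.7,0.4,-0.72,0.3,21.1,2.7,0.4,-0.9,0.3,21.1,2.7,0.4,-1.08,0.3,21.1,2.7,0.4,-1.26,0.3,21.1,2.7,0.4,-1.44,0.3])

```text
t: 3.2
tool_pos: [645.4, 107.4, 231.9]
ee_rot: [-3.141, -0.002, 0.125]
wrist_force: [1.0, 0.1, 0.2]
grip_width: 0.701
gripper_force: 0.0
```

send_rows(commands=[0,0,0,-0.18,0.3,0,0,0,-0.2,0.3,0,0,0,-0.2,0.3,0,0,0,-0.2,0.3,0,0,0,-0.2,0.3,0,0,0,-0.2,0.3,0,0,0,-0.2,0.3,0,0,0,-0.2,0.3])

```text
t: 4.2
tool_pos: [645.0, 107.0, 230.3]
ee_rot: [-3.142, 0.0, -0.069]
wrist_force: [0.7, -0.1, -0.7]
grip_width: 0.698
gripper_force: 0.0
```

Run:
```python
from h import *
g=grab("side"); print(proj(g,[[424,101,103],[442,25,103]]).tolist(), [(b[1].tolist(),b[0]) for b in blobs(g,(0,180,80),(3,255,255),15)])
f=grab("wrist"); save(f,"w1.png",s=1.25); pickle.dump(f,open("w1.pkl","wb")); s=bot.state(); print(s["tool_pos"],s["ee_rot"],s["joint_pos"].round(2),s["grip_width"],s["wrist_force"])
```

```text
[[319.5, 240.3], [329.1, 222.4]] [([382.9, 213.4], np.int32(134)), ([319.1, 238.2], np.int32(52))]
[644.95350435 106.94329309 230.23745808] [ 3.14153632e+00  1.16249621e-04 -6.91722133e-02] [-0.49  0.61  0.38  1.55 -0.25  1.03 -1.69] 0.7024723300683111 [-0.73348171  0.34705373 -0.31973748]
```

View pics/w1.png

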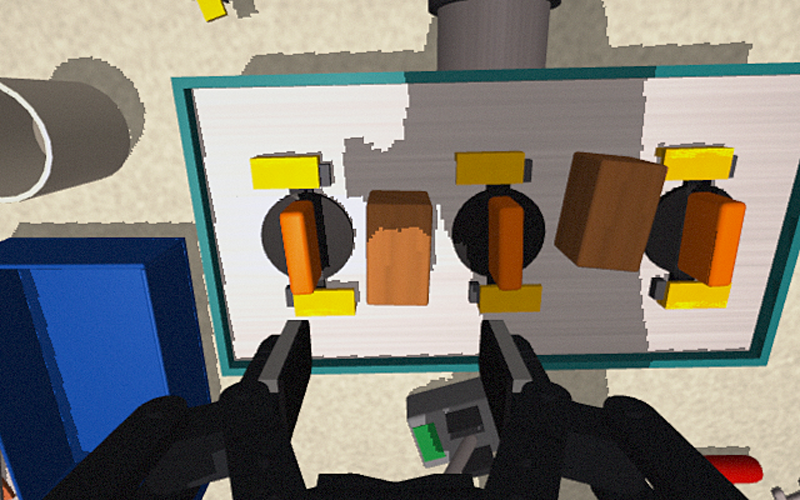

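Lever bar at side pixel (319,238), matching the off position. The wrist view shows offcut2's top face at about (368–431, 203–304), offcut1's at about (582–667, 156–271), and the three bars.

Run:
```python
from h import *
f=pickle.load(open("w1.pkl","rb"))
W=lambda u,v,z:ray(f,u/1.25,v/1.25,z)
for n,z,p in (("o2",130,[(371,204),(432,206),(428,305),(367,303)]),("o1",130,[(603,156),(667,165),(641,271),(582,264)]),("b3",127,[(283,202),(303,200),(314,290),(293,294)]),("b2",127,[(500,197),(521,195),(521,288),(501,290)]),("b1",127,[(722,198),(743,203),(730,287),(709,284)]),("bin",65,[(0,243),(145,265),(200,500),(0,500)])):
    P=np.array([W(*q,z) for q in p]); d=P[[0,1]].mean(0)-P[[2,3]].mean(0); print(n,P.mean(0),d,np.arctan2(d[1],d[0]).round(3),(P[1]-P[0]))
for z,p in ((101,[((285,172),(330,301)),((489,167),(511,298)),((697,163),(698,294))]),):
  for a,b in p:
    A,B=W(*a,z-1),W(*b,z-1); print("socket",(A+B)/2,A-B)
for n,p in (("lip",[(173,77),(800,63),(768,364),(222,373)]),): print([W(*q,100) for q in p])
```

```text
o2 [644.05 105.1 ] [57.9 -6.1] -0.105 [ -3.4 -32.3]
o1 [658.6 -16.1] [58.8 -7. ] -0.118 [ -7.  -33.4]
b3 [651.8   160.975] [53.5  -1.65] -0.031 [  0.3 -10.9]
b2 [645.875  42.975] [54.55  1.05] 0.019 [  0.3 -11.2]
b1 [637.4  -76.25] [49.9  1.2] 0.024 [ -3.5 -11.7]
bin [525.7 359.3] [225.4 -45.3] -0.198 [-23.4 -97.5]
socket [648.1  160.75] [84.8 16.7]
socket [642.35  42.5 ] [85.5 14. ]
socket [636.5 -78.2] [84.8 13. ]
[array([746.5, 222.8]), array([ 729.8, -119.6]), array([ 537.8, -140.2]), array([556.7, 232.8])]
```

send_rows(commands=[-0.1,-0.15,-4,-0.04,0.3,-0.1,-0.15,-8,-0.04,0.3,-0.1,-0.15,-10.5,-0.04,0.3,-0.1,-0.15,-11.7,-0.04,0.3,-0.1,-0.15,-11.7,-0.04,0.3,-0.1,-0.15,-11.7,-0.04,1,-0.1,-0.15,-11.7,-0.04,1,-0.1,-0.15,-11.7,-0.04,1])

```text
t: 5.3
tool_pos: [644.7, 105.6, 114.7]
ee_rot: [-3.141, -0.002, -0.109]
wrist_force: [-0.7, -0.2, 7.4]
grip_width: 0.413
gripper_force: 60.2
```

send_rows(commands=[0,0,0,0,1,0,0,4,0,1,0,0,8,0,1,0,0,11,0,1,-2,5,11,0,1,-4,10,11,0,1,-6,15,11,0,1,-8,20,11,0,1])

```text
t: 6.3
tool_pos: [563.3, 307.2, 224.2]
ee_rot: [-3.141, -0.001, -0.109]
wrist_force: [-0.0, -0.0, -0.2]
grip_width: 0.41
gripper_force: 59.7
```

send_rows(commands=[-1.6,5,0,0,1,-1.6,6.2,-5,0,1,-1.6,6.2,-10,0,1,-1.6,6.2,-15,0,1,-1.6,6.2,-17.8,0,1,-1.6,6.2,-17.8,0,1,-1.6,6.2,-17.8,0,0.3,-1.6,6.2,-17.8,0,0.3])

```text
t: 7.3
tool_pos: [548.8, 368.0, 47.1]
ee_rot: [-3.14, -0.002, -0.109]
wrist_force: [0.4, 0.2, -0.7]
grip_width: 0.701
gripper_force: 0.0
```

send_rows(commands=[0,0,5,0,0.3,0,0,10,0,0.3,0,0,16,0,0.3,2,-5,18,0,0.3,4,-11,18,0,0.3,5,-17,18,0,0.3,7,-23,18,0,0.3,9,-28,18,0,0.3])

```text
t: 8.3
tool_pos: [638.6, 85.1, 226.9]
ee_rot: [-3.141, -0.002, -0.11]
wrist_force: [0.7, 0.7, -0.1]
grip_width: 0.702
gripper_force: 0.0
```

send_rows(commands=[1,-6,0.5,0,0.3,1.5,-9,0.5,0,0.3,1.5,-9.5,0.5,0,0.3,1.5,-9.5,0.5,0,0.3,1.5,-9.5,0.5,0,0.3,1.5,-9.5,0.5,0,0.3,1.5,-9.5,0.5,0,0.3,1.5,-9.5,0.5,0,0.3])

```text
t: 9.3
tool_pos: [653.0, -7.3, 230.3]
ee_rot: [3.142, 0.0, -0.109]
wrist_force: [0.7, 0.2, 0.2]
grip_width: 0.7
gripper_force: 0.0
```

Run:
```python
from h import *
f=grab("wrist"); save(f,"w2.png",s=1.25); pickle.dump(f,open("w2.pkl","wb")); s=bot.state(); print(s["tool_pos"],s["ee_rot"][2],s["grip_width"],proj(f,[[658.6,-16.1,130]])*1.25)
```

```text
[652.98399924  -7.40970295 230.27310125] -0.10913313646843292 0.698360390939777 [[410.75 243.75]]
```

View pics/w2.png

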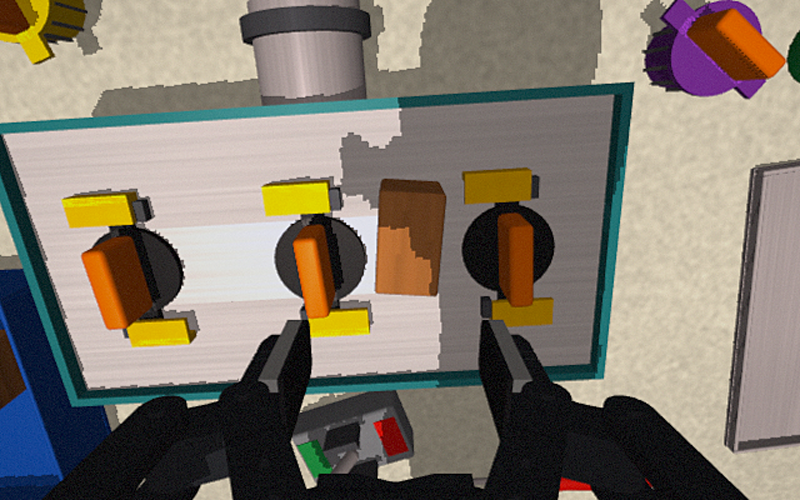

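Offcut1 top is centred at (409,244), where I expected it. Part of the block in the bin shows at the left edge, (5,360).

send_rows(commands=[0.5,-0.85,-4,-0.04,0.3,0.5,-0.85,-8,-0.04,0.3,0.5,-0.85,-10.5,-0.04,0.3,0.5,-0.85,-11.7,-0.04,0.3,0.5,-0.85,-11.7,-0.04,0.3,0.5,-0.85,-11.7,-0.04,1,0.5,-0.85,-11.7,-0.04,1,0.5,-0.85,-11.7,-0.04,1])

```text
t: 10.35
tool_pos: [658.7, -16.1, 114.7]
ee_rot: [-3.141, -0.002, -0.149]
wrist_force: [-2.0, 0.1, 8.1]
grip_width: 0.411
gripper_force: 60.6
```

send_rows(commands=[0,0,0,0,1,0,0,4,0,1,0,0,8,0,1,0,0,11,0,1,-3,5,12,0,1,-6,10,12,0,1,-9,15,12,0,1,-12,20,12,0,1])

```text
t: 11.35
tool_pos: [537.0, 185.6, 234.1]
ee_rot: [-3.141, -0.001, -0.149]
wrist_force: [2.1, 1.5, -1.0]
grip_width: 0.41
gripper_force: 59.9
```

send_rows(commands=[-3,5,0,0,1,-6,10,0,0,1,-6,15,0,0,1,-6,18.4,-3,0,1,-6,18.4,-8,0,1,-6,18.4,-13,0,1,-6,18.4,-18.6,0,1,-6,18.4,-18.6,0,1])

```text
t: 12.35
tool_pos: [476.5, 366.7, 44.9]
ee_rot: [3.137, 0.003, -0.149]
wrist_force: [0.9, -0.4, 0.6]
grip_width: 0.409
gripper_force: 60.0
```

send_rows(commands=[0,0,0,0,0.3,0,0,0,0,0.3,0,0,5,0,0.3,0,0,10,0,0.3,0,0,14,0,0.3,4,-5,15,0.1,0.3,8,-10,15,0.1,0.3,12,-15,15,0.1,0.3])

```text
t: 13.35
tool_pos: [596.1, 220.9, 199.8]
ee_rot: [-3.14, -0.003, -0.049]
wrist_force: [0.5, 0.3, -0.1]
grip_width: 0.7
gripper_force: 0.0
```

send_rows(commands=[4,-5,0,0,0.3,5,-5.7,0,0,0.3,5,-5.7,0,0,0.3,5,-5.7,0,0,0.3,5,-5.7,0,0,0.3,5,-5.7,0,0,0.3,5,-5.7,0,0,0.3,5,-5.7,0,0,0.3])

```text
t: 14.35
tool_pos: [644.6, 165.2, 197.3]
ee_rot: [3.142, 0.0, -0.049]
wrist_force: [-0.4, -0.5, -0.7]
grip_width: 0.701
gripper_force: 0.0
```

```bash
cat > w.py <<'E'
import sys
from h import *
f=grab("wrist"); save(f,sys.argv[1],s=1.25); pickle.dump(f,open("w.pkl","wb")); s=bot.state(); print(s["tool_pos"],s["ee_rot"][2],s["grip_width"],s["joint_pos"].round(2))
for b in blobs(f,(4,150,60),(14,255,255),200):
    p=cv2.minAreaRect(np.argwhere(b[3])[:,::-1].astype(np.float32)); print("bar",b[0],b[1]*1.25,p)
E
python3 w.py w3.png
```

```text
[644.62411626 165.20690913 197.27817328] -0.049216944294583787 0.6994417357257365 [-0.56  0.66  0.35  1.54 -0.26  0.98 -1.75]
bar 1261 [400.25  245.375] ((320.2044372558594, 207.224853515625), (86.1236572265625, 23.449331283569336), 87.95458984375)
bar 3458 [634.25 257.5 ] ((506.69000244140625, 207.1699981689453), (46.10336685180664, 85.2770767211914), 8.130102157592773)
bar 3127 [135.75 354.25] ((114.49411010742188, 287.2235107421875), (83.95208740234375, 60.306663513183594), 77.47119140625)
bar 213 [179.125 390.875] ((142.74603271484375, 312.5097351074219), (26.588441848754883, 16.112932205200195), 22.249025344848633)
```

View pics/w3.png

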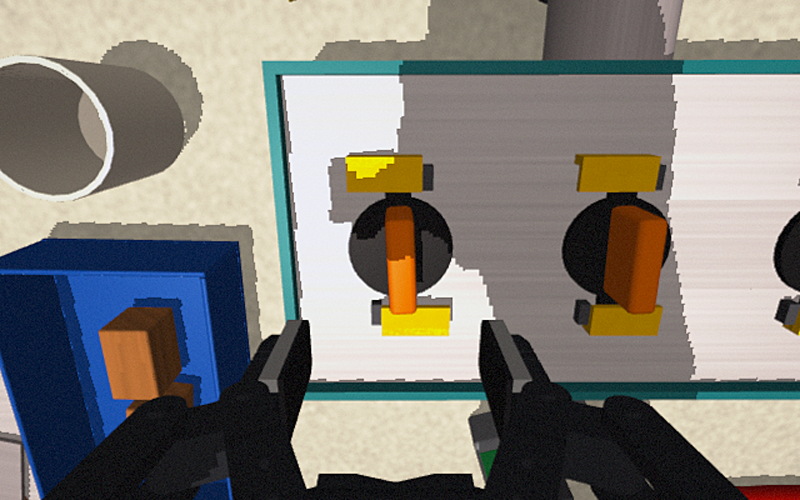

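Both offcuts lie in the blue bin at (138,355) and (160,405). Filter3's bar at (400,258) is almost centred between the fingers.

Run:
```python
from h import *
f=pickle.load(open("w.pkl","rb"))
W=lambda u,v,z:ray(f,u/1.25,v/1.25,z)
for n,z,p in (("b3",127,[(387,207),(413,207),(415,312),(390,313)]),("b2",127,[(642,216),(667,222),(656,310),(631,312)])):
    P=np.array([W(*q,z) for q in p]); d=P[[0,1]].mean(0)-P[[2,3]].mean(0); print(n,P.mean(0),d,np.arctan2(d[1],d[0]).round(3),(P[1]-P[0]))
for a,b in (((385,174),(416,318)),((620,172),(625,318))):
    A,B=W(*a,100),W(*b,100); print("socket",(A+B)/2,A-B)
P=[W(*q,95) for q in((349,246),(453,246))];print("flange",np.mean(P,0),P[0]-P[1])
print(proj(f,[[644.6,165.2,183]])*1.25)
```

```text
b3 [651.65  162.375] [54.3  -1.25] -0.023 [ -0.6 -12.1]
b2 [643.25  42.55] [47.8  1.1] 0.023 [ -3.5 -12. ]
socket [648.45 162.1 ] [83.3 13. ]
socket [642.95  42.05] [84.3 12.3]
flange [649.05 162.2 ] [ 2.9 57.6]
[[396.625 333.75 ]]
```

send_rows(commands=[0.4,-0.3,-4,0.02,0.3,0.4,-0.3,-7,0.02,0.3,0.4,-0.3,-8.3,0.02,0.3,0.4,-0.3,-8.3,0.02,0.6,0.4,-0.3,-8.3,0.02,0.75,0.4,-0.3,-8.3,0.02,0.8,0.4,-0.3,-8.3,0.02,0.8,0.4,-0.3,-8.3,0.02,0.8])

```text
t: 15.4
tool_pos: [648.7, 162.2, 114.6]
ee_rot: [-3.141, -0.0, -0.029]
wrist_force: [0.1, 0.5, 0.3]
grip_width: 0.201
gripper_force: 0.0
```

```bash
python3 w.py w4.png
```

```text
[648.71206384 162.19339527 114.48432709] -0.029235003242149116 0.1969754254449379 [-0.52  0.76  0.31  1.59 -0.29  0.83 -1.71]
bar 4295 [394.875 349.25 ] ((315.2058410644531, 284.881103515625), (136.03297424316406, 37.116947174072266), 88.80650329589844)
bar 9501 [746.5 360. ] ((597.4947509765625, 289.5252380371094), (87.60595703125, 131.84669494628906), 11.888657569885254)
bar 6012 [ 52.375 433.625] ((48.22787857055664, 346.24981689453125), (107.62516784667969, 92.1222152709961), 72.07208251953125)
```

View pics/w4.png

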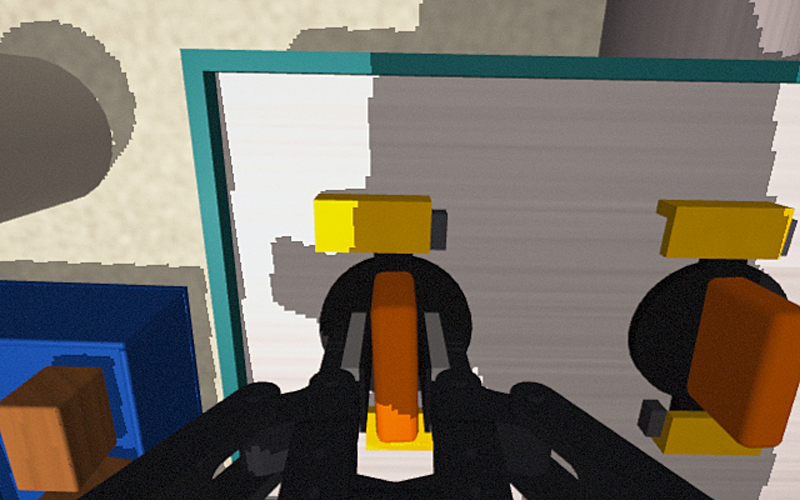

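Bar (372–417) sits centred between the pads (365 and 427). Closing, then starting the twist.

send_rows(commands=[0,0,0,0,1,0,0,0,0,1,0,0,0,0,1,0,0,0,0.05,1,0,0,0,0.1,1,0,0,0,0.15,1,0,0,0,0.2,1,0,0,0,0.2,1])

```text
t: 16.45
tool_pos: [648.9, 162.2, 114.6]
ee_rot: [-3.141, -0.001, 0.17]
wrist_force: [0.1, -0.6, 5.4]
grip_width: 0.156
gripper_force: 59.4
```

send_rows(commands=[0,0,0,0.15,1,0,0,0,0.3,1,0,0,0,0.45,1,0,0,0,0.6,1,0,0,0,0.75,1,0,0,0,0.9,1,0,0,0,1.05,1,0,0,0,1.2,1])

```text
t: 17.45
tool_pos: [648.9, 162.1, 114.6]
ee_rot: [3.141, -0.0, 1.374]
wrist_force: [-0.3, -0.3, 5.0]
grip_width: 0.151
gripper_force: 59.2
```

send_rows(commands=[0,0,0,0,1,0,0,0.3,0,1,0,0,1,0,1,0,0,2,0,1,0,0,3,0,1,0,0,5,0,1,0,0,8,0,1,0,0,8,0,1])

```text
t: 18.45
tool_pos: [649.9, 162.5, 197.8]
ee_rot: [3.138, -0.002, 1.371]
wrist_force: [-0.2, 0.3, -2.0]
grip_width: 0.154
gripper_force: 58.4
```

send_rows(commands=[0,0,2.7,0,1,-1,-5,2.7,0,1,-1,-11,2.7,0,1,-2,-17,2.7,0,1,-3,-23,2.7,0,1,-4,-29,2.7,0,1,-5,-35,2.7,0,1,-5,-41,2.7,0,1])

```text
t: 19.45
tool_pos: [597.8, -249.8, 221.8]
ee_rot: [-3.142, -0.0, 1.371]
wrist_force: [1.1, 1.0, -1.6]
grip_width: 0.156
gripper_force: 58.5
```

send_rows(commands=[0,-5,0,0.1,1,0,-8,0,0.2,1,0,-11,0,0.2,1,0,-11,0,0.2,1,0,-11,0,0.2,1,0,-11,0,0.2,1,0,-11,0,0.2,1,0,-11,0,0.2,1])

```text
t: 20.45
tool_pos: [598.8, -357.5, 221.4]
ee_rot: [3.142, 0.0, 1.571]
wrist_force: [-0.1, -0.5, -0.9]
grip_width: 0.155
gripper_force: 58.5
```

```bash
python3 w.py w5.png
```

```text
[ 598.74165271 -357.58313517  221.37502567] 1.5711193900109475 0.15508261000721557 [ 0.49  0.66 -0.06  1.41  0.05  1.07  0.42]
bar 1422 [629.     24.625] ((505.5, 16.50001335144043), (25.455841064453125, 72.12489318847656), 45.0)
bar 4563 [394.375 354.875] ((315.0, 284.5), (135.0, 36.0), 90.0)
```

View pics/w5.png

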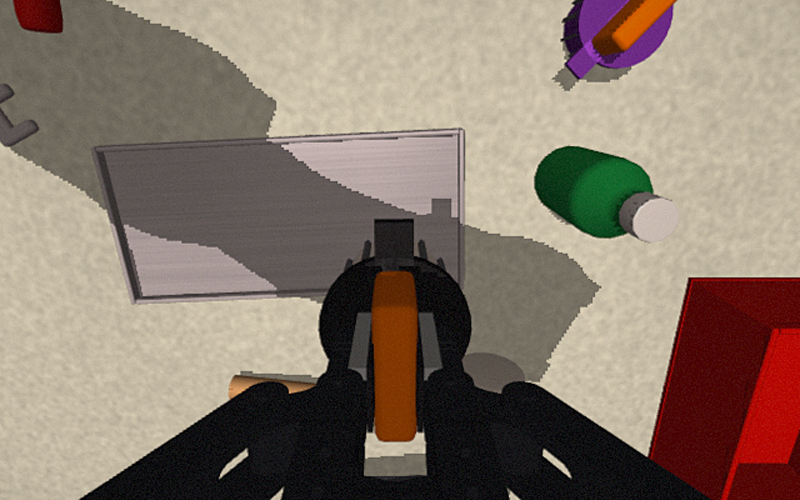

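The filter is held upright over the tray. Tray corners show at (96,149), (463,130) and (134,302); the bottle stands beyond its right end.

Run:
```python
from h import *
f=pickle.load(open("w.pkl","rb"))
W=lambda u,v,z:ray(f,u/1.25,v/1.25,z)
P=[W(*q,14) for q in((96,149),(463,130),(134,302),(464,270))];print(P)
a,b,c=P[:3];print("center",(b+c)/2,"yaw",np.arctan2(*(b-a)[::-1]),np.linalg.norm(b-a),np.linalg.norm(c-a)); print("bottle",W(600,195,60))
```

```text
[array([ 374.8, -310.9]), array([ 649.4, -297.1]), array([ 379.5, -437.3]), array([ 655.7, -408.3])]
center [ 514.45 -367.2 ] yaw 0.0502126730240289 274.9465402582836 126.48735114627078
bottle [ 736.2 -336.2]
```

send_rows(commands=[-0.4,-0.4,-5,0,1,-0.4,-0.4,-10,0,1,-0.4,-0.4,-13,0,1,-0.4,-0.4,-14.5,0,1,-0.4,-0.4,-15.1,0,1,-0.4,-0.4,-15.1,0,1,-0.4,-0.4,-15.1,0,0.6,-0.4,-0.4,-15.1,0,0.5])

```text
t: 21.5
tool_pos: [595.1, -362.1, 71.3]
ee_rot: [3.14, 0.001, 1.571]
wrist_force: [0.3, -0.6, 0.7]
grip_width: 0.503
gripper_force: 0.0
```

send_rows(commands=[0,0,2,0,0.5,0,0,6,0,0.5,0,0,12,0,0.5,0,0,15,0,0.5,1,6,15,-0.18,0.4,2,12,15,-0.36,0.3,3,18,15,-0.54,0.3,4,24,15,-0.72,0.3])

```text
t: 22.5
tool_pos: [635.0, -119.9, 222.2]
ee_rot: [3.14, -0.001, 0.845]
wrist_force: [1.4, -0.4, 0.0]
grip_width: 0.701
gripper_force: 0.0
```

send_rows(commands=[0.2,2,-1,-0.17,0.3,0.2,4.3,-2.2,-0.34,0.3,0.2,4.3,-2.2,-0.51,0.3,0.2,4.3,-2.2,-0.68,0.3,0.2,4.3,-2.2,-0.85,0.3,0.2,4.3,-2.2,-0.85,0.3,0.2,4.3,-2.2,-0.85,0.3,0.2,4.3,-2.2,-0.85,0.3])

```text
t: 23.5
tool_pos: [636.7, -78.9, 198.6]
ee_rot: [-3.141, -0.0, 0.003]
wrist_force: [0.0, 0.3, 0.6]
grip_width: 0.699
gripper_force: 0.0
```

```bash
python3 w.py w6.png
```

```text
[636.64224004 -79.0070116  198.50738762] 0.0022591896929593513 0.6976637546350942 [-0.17  0.62  0.31  1.61 -0.22  0.95 -1.36]
bar 2971 [665.375  53.75 ] ((532.3688354492188, 43.94265365600586), (79.25483703613281, 42.12413787841797), 50.19443130493164)
bar 2636 [162.625 250.   ] ((127.31080627441406, 203.36485290527344), (84.00788116455078, 45.20972442626953), 80.53767395019531)
bar 1362 [393.125 256.125] ((314.0, 212.0), (84.0, 22.0), 90.0)
bar 369 [788.125 292.125] ((629.0, 235.5), (23.0, 20.0), 90.0)
```

View pics/w6.png

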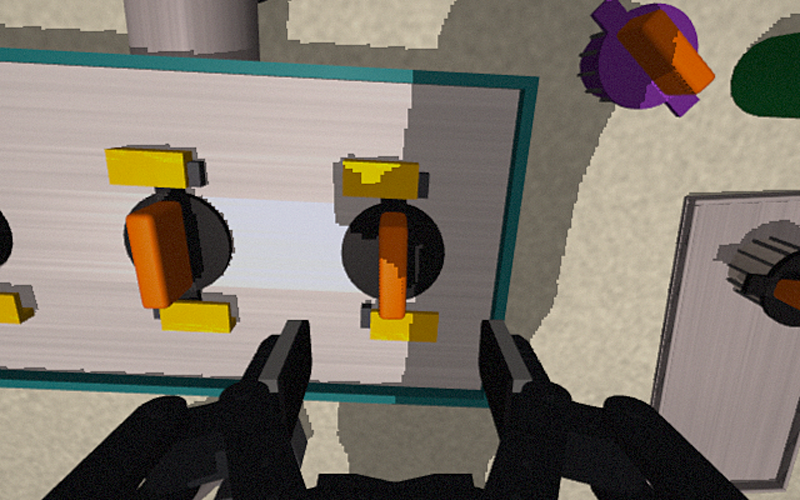

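Filter1's bar at (393,265) is parallel to the fingers; filter3 stands in the tray at the right edge (790,285).

Run:
```python
from h import *
f=pickle.load(open("w.pkl","rb"))
W=lambda u,v,z:ray(f,u/1.25,v/1.25,z)
P=np.array([W(*q,127) for q in ((380,213),(406,213),(405,318),(379,319))]);print(P.mean(0),P)
A,B=W(380,178,100),W(405,325,100); print("socket",(A+B)/2,A-B)
P=[W(*q,95) for q in((342,251),(445,251))];print("flange",np.mean(P,0),P[0]-P[1])
```

```text
[640.3  -77.15] [[667.9 -71.3]
 [667.9 -83.5]
 [613.  -83.5]
 [612.4 -70.3]]
socket [637.  -77.4] [85.4 13.8]
flange [637.95 -77.55] [-0.1 57.7]
```

send_rows(commands=[0.1,0.15,-4,0,0.3,0.1,0.15,-7,0,0.3,0.1,0.15,-8.4,0,0.3,0.1,0.15,-8.4,0,0.5,0.1,0.15,-8.4,0,0.8,0.1,0.15,-8.4,0,0.8,0.1,0.15,-8.4,0,0.8,0.1,0.15,-8.4,0,0.8])

```text
t: 24.55
tool_pos: [637.8, -77.3, 114.6]
ee_rot: [-3.142, -0.0, 0.001]
wrist_force: [-0.4, 0.9, -0.2]
grip_width: 0.202
gripper_force: 0.0
```

```bash
python3 w.py w7.png
```

```text
[637.70958309 -77.32472306 114.44596372] 0.0008316668043757414 0.20019544725715027 [-0.15  0.72  0.27  1.66 -0.25  0.79 -1.33]
bar 3095 [769.875  36.25 ] ((607.5, 37.5), (75.0, 63.0), 90.0)
bar 8838 [ 43.875 341.875] ((40.5, 274.0), (136.0, 81.0), 90.0)
bar 4645 [395.75  356.625] ((317.0, 285.5), (135.0, 36.0), 90.0)
```

send_rows(commands=[0,-0.05,0,0,1,0,-0.05,0,0,1,0,-0.05,0,0,1,0,-0.05,0,0.05,1,0,-0.05,0,0.1,1,0,-0.05,0,0.15,1,0,-0.05,0,0.2,1,0,-0.05,0,0.2,1])

```text
t: 25.6
tool_pos: [637.9, -78.0, 114.6]
ee_rot: [3.141, -0.001, 0.2]
wrist_force: [-0.1, 0.3, 5.9]
grip_width: 0.154
gripper_force: 59.1
```

send_rows(commands=[0,0,0,0.15,1,0,0,0,0.3,1,0,0,0,0.45,1,0,0,0,0.6,1,0,0,0,0.75,1,0,0,0,0.9,1,0,0,0,1.05,1,0,0,0,1.2,1])

```text
t: 26.6
tool_pos: [637.7, -78.0, 114.6]
ee_rot: [3.141, 0.0, 1.404]
wrist_force: [-1.6, -0.0, 4.9]
grip_width: 0.152
gripper_force: 59.4
```

send_rows(commands=[0,0,0,0,1,0,0,0.3,0,1,0,0,1,0,1,0,0,2,0,1,0,0,3,0,1,0,0,5,0,1,0,0,8,0,1,0,0,11,0,1])

```text
t: 27.6
tool_pos: [637.6, -77.8, 225.8]
ee_rot: [3.141, -0.0, 1.401]
wrist_force: [0.2, 0.6, -1.5]
grip_width: 0.152
gripper_force: 58.5
```

send_rows(commands=[-2.5,-5,0,0.1,1,-5,-10,0,0.2,1,-7.5,-15,0,0.2,1,-10,-20,0,0.2,1,-12.3,-25,0,0.2,1,-12.3,-28.7,0,0.2,1,-12.3,-28.7,0,0.2,1,-12.3,-28.7,0,0.2,1])

```text
t: 28.6
tool_pos: [514.8, -364.3, 224.6]
ee_rot: [3.141, -0.0, 1.601]
wrist_force: [1.1, 1.0, -1.6]
grip_width: 0.153
gripper_force: 58.8
```

send_rows(commands=[0,0,-5,0,1,0,0,-10,0,1,0,0,-13,0,1,0,0,-14.6,0,1,0,0,-15.3,0,1,0,0,-15.3,0,1,0,0,-15.3,0,0.6,0,0,-15.3,0,0.5])

```text
t: 29.6
tool_pos: [515.1, -365.1, 72.2]
ee_rot: [3.14, 0.001, 1.601]
wrist_force: [0.1, 0.3, -0.6]
grip_width: 0.497
gripper_force: 0.0
```

send_rows(commands=[0,0,2,0,0.5,0,0,6,0,0.5,0,0,12,0,0.5,0,0,15,0,0.5,2,6,15,-0.18,0.4,4,12,15,-0.36,0.3,6,18,15,-0.54,0.3,8,24,15,-0.72,0.3])

```text
t: 30.6
tool_pos: [594.1, -126.3, 223.1]
ee_rot: [3.14, -0.001, 0.875]
wrist_force: [1.0, 1.3, 0.2]
grip_width: 0.699
gripper_force: 0.0
```

send_rows(commands=[2.5,6,-0.5,-0.17,0.3,5,12,-1.5,-0.34,0.3,5,16.7,-2.2,-0.51,0.3,5,16.7,-2.2,-0.68,0.3,5,16.7,-2.2,-0.86,0.3,5,16.7,-2.2,-0.86,0.3,5,16.7,-2.2,-0.86,0.3,5,16.7,-2.2,-0.86,0.3])

```text
t: 31.6
tool_pos: [643.6, 38.6, 199.7]
ee_rot: [-3.141, -0.0, 0.023]
wrist_force: [-0.8, -0.4, 1.2]
grip_width: 0.699
gripper_force: 0.0
```

```bash
python3 w.py w8.png
```

```text
[643.55373901  38.61266261 199.54796833] 0.022585616801978237 0.7040297196417687 [-0.3   0.61  0.22  1.6  -0.16  0.95 -1.57]
bar 1231 [388.375 255.25 ] ((310.5, 213.0), (23.0, 84.0), 0.0)
```

View pics/w8.png

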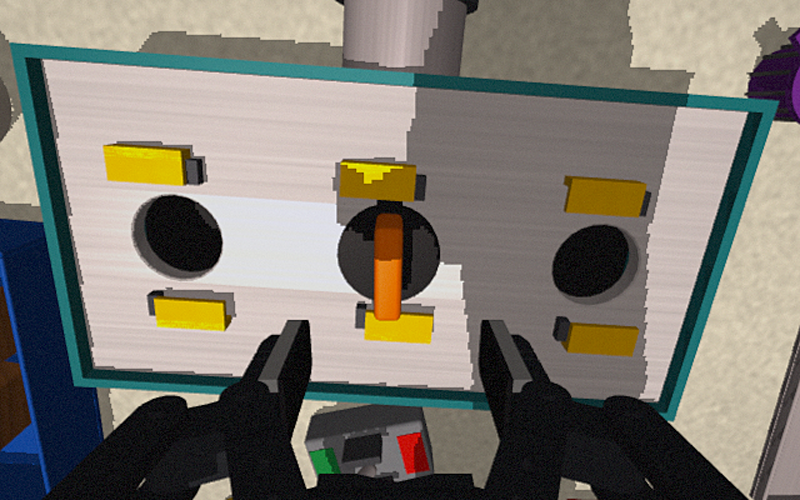

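Filter2's bar at (388,267) is parallel to the fingers; the two outer sockets are empty.

Run:
```python
from h import *
f=pickle.load(open("w.pkl","rb"))
W=lambda u,v,z:ray(f,u/1.25,v/1.25,z)
P=np.array([W(*q,127) for q in ((377,214),(402,213),(400,320),(374,320))]);print(P.mean(0),P)
P=[W(*q,95) for q in((338,252),(440,253))];print("flange",np.mean(P,0),P[0]-P[1])
```

```text
[646.2   42.55] [[673.9  48.3]
 [674.6  36.6]
 [618.3  36. ]
 [618.   49.3]]
flange [643.55  42.5 ] [-0.7 57.4]
```

send_rows(commands=[0,0.37,-4,-0.01,0.3,0,0.37,-7,-0.01,0.3,0,0.37,-8.5,-0.01,0.3,0,0.37,-8.5,-0.01,0.5,0,0.37,-8.5,-0.01,0.8,0,0.37,-8.5,-0.01,0.8,0,0.37,-8.5,-0.01,0.8,0,0.37,-8.5,-0.01,0.8])

```text
t: 32.65
tool_pos: [643.6, 42.6, 114.6]
ee_rot: [-3.141, -0.0, 0.011]
wrist_force: [0.7, 0.3, -0.3]
grip_width: 0.201
gripper_force: 0.0
```

```bash
python3 w.py w9.png
```

```text
[643.59869719  42.5006669  114.47666165] 0.011075907550889053 0.1972140044873319 [-0.29  0.72  0.2   1.65 -0.18  0.79 -1.57]
bar 4600 [395.75  356.625] ((317.0, 286.0), (136.0, 36.0), 90.0)
```

Same good centring as before, so I'll grip and twist.

send_rows(commands=[0,-0.05,0,0,1,0,-0.05,0,0,1,0,-0.05,0,0,1,0,-0.05,0,0.05,1,0,-0.05,0,0.1,1,0,-0.05,0,0.15,1,0,-0.05,0,0.2,1,0,-0.05,0,0.2,1])

```text
t: 33.7
tool_pos: [643.8, 41.9, 114.6]
ee_rot: [3.142, -0.001, 0.211]
wrist_force: [-0.5, 0.7, 5.3]
grip_width: 0.149
gripper_force: 59.2
```

send_rows(commands=[0,0,0,0.15,1,0,0,0,0.3,1,0,0,0,0.45,1,0,0,0,0.6,1,0,0,0,0.75,1,0,0,0,0.9,1,0,0,0,1.05,1,0,0,0,1.2,1])

```text
t: 34.7
tool_pos: [643.5, 42.0, 114.6]
ee_rot: [-3.141, -0.0, 1.414]
wrist_force: [-3.8, 1.3, 6.4]
grip_width: 0.15
gripper_force: 59.6
```

send_rows(commands=[0,0,0,0,1,0,0,0.3,0,1,0,0,1,0,1,0,0,2,0,1,0,0,3,0,1,0,0,5,0,1,0,0,8,0,1,0,0,11,0,1])

```text
t: 35.7
tool_pos: [643.7, 41.9, 226.5]
ee_rot: [3.141, -0.0, 1.411]
wrist_force: [0.1, -0.2, -2.1]
grip_width: 0.153
gripper_force: 58.5
```

send_rows(commands=[-2.5,-5,0,0.1,1,-5,-10,0,0.2,1,-7.5,-15,0,0.2,1,-10,-20,0,0.2,1,-12.5,-25,0,0.2,1,-15,-30,0,0.2,1,-17.5,-35,0,0.2,1,-20.8,-39,0,0.2,1])

```text
t: 36.7
tool_pos: [434.7, -350.1, 225.6]
ee_rot: [3.14, 0.001, 1.61]
wrist_force: [-0.4, -0.3, -2.1]
grip_width: 0.153
gripper_force: 58.7
```

send_rows(commands=[0,-2.1,0,0,1,0,-2.1,-5,0,1,0,-2.1,-10,0,1,0,-2.1,-13,0,1,0,-2.1,-14.6,0,1,0,-2.1,-15.3,0,1,0,-2.1,-15.3,0,1,0,-2.1,-15.3,0,0.6])

```text
t: 37.7
tool_pos: [436.1, -369.4, 72.4]
ee_rot: [3.14, 0.001, 1.611]
wrist_force: [-0.7, 0.2, -0.4]
grip_width: 0.354
gripper_force: 0.0
```

send_rows(commands=[0,0,0,0,0.5,0,0,0,0,0.5,0,0,3,0,0.5,0,0,8,0,0.5,0,0,14,0,0.5,0,5,16,0,0.5,2,10,18,0,0.5,4,15,20,0,0.5])

```text
t: 38.7
tool_pos: [475.8, -217.6, 272.4]
ee_rot: [3.141, 0.001, 1.61]
wrist_force: [0.2, 0.0, 0.1]
grip_width: 0.499
gripper_force: 0.0
```

send_rows(commands=[2,5,2,0,0.5,4,10,2,0,0.5,6,15,2,0,0.5,8,20,2,0,0.5,8,20,2,0,0.5,8,20,2,0,0.5,8,20,2,0,0.5,8,20,2,0,0.5])

```text
t: 39.7
tool_pos: [555.4, -19.9, 291.4]
ee_rot: [3.141, 0.0, 1.61]
wrist_force: [1.0, 0.8, 0.1]
grip_width: 0.501
gripper_force: 0.0
```

Run:
```python
from h import *
a=grab("scene")["image"][130:310,150:550]; b=grab("side")["image"][100:350,150:450]
a=cv2.resize(a,(800,360)); b=cv2.resize(b[:, :],None,fx=0.96,fy=0.96)
o=np.zeros((600,800,3),np.uint8); o[:360]=a; o[360:,:288]=b
f=grab("side")["image"][130:210,310:430]; o[360:,300:660]=cv2.resize(f,(360,240))
cv2.imwrite("pics/end.png",o[:,:,::-1]); print(bot.state()["tool_pos"])
```

```text
[555.47525878 -19.45727178 291.35943476]
```

View pics/end.png

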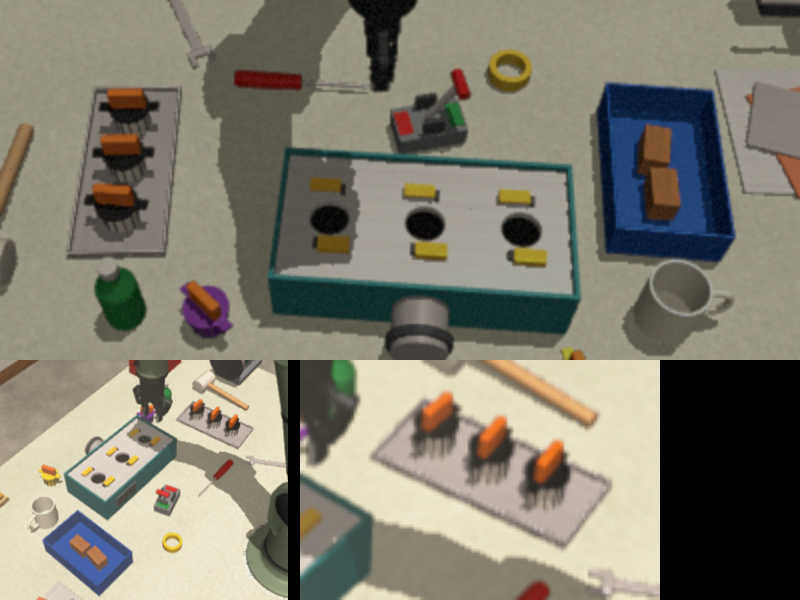

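The picture shows three filters upright in the tray at (125,100), (122,150) and (115,205), and both offcuts in the bin at (655,150) and (662,193). The lever leans to green at (460,85), and the sockets are empty. Handing in.

```bash
python3 -c "
from cell import bot
print(bot.finish_job())"
```

```text
the job is handed in; nothing more can be done
None
```

I handed the job in at about 40 s. The last pictures show the isolator off, all three filters standing upright in the steel tray and both offcuts (there was no third) in the blue bin; the hand-in returned no verdict.

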